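# Find the scale's hanging foot with a levelling wedge and pack it

### The job

The kitchen scale weighs wrong because one of its four feet does not reach the worktop, and from above you cannot see which. Feel for it with the wooden wedge: slid flat along the worktop, thin end first and without forcing it, the wedge is stopped dead by a foot that bears and goes in under the one that hangs; leave it there, let go of, flat on the worktop under the middle of that foot and pushed in until it just binds, so that the foot bears on it. Leave the bowl on the scale, the salt shaker, the timer and the garlic where they are.

Things in the scene. Friction and masses are not known exactly. Their poses are not given: they have to be found in the camera images.
- scale: Grey bench scale with steel plate and sloping console, fixed. Origin: on the worktop below it; -x is the console side (towards the robot at yaw 0), z up. Base x -130 to +100, y -115 to +115 mm; underside 20, top of the plate 59 mm above the worktop. Feet at x -85 or +78, y +90 or -90 mm: the wedge reaches them from the left and right sides, square to the edge.
- wedge: Loose wooden wedge, 120 x 28 mm, lying flat. Origin: centre of its underside; +x to the thin end (x = 60 mm, 2 mm thick). The top rises 8 mm per 100 mm to a heel at x = -36 to -60 mm, 26 mm high, to grip across its width. Under the hanging foot it binds when the thin end is 14 to 42 mm past the foot's axis, as the gap is; a bearing foot stops it 13 mm before the axis.
- wedge_heel (a point): Centre of the wedge's heel, 13 mm above its underside, 108 mm behind the thin end; axes as the wedge.
- foot_a: A levelling foot of the scale: black rubber disc, 26 mm across, 14 mm high, on a stud. Origin: on its axis at the underside of the scale's base, 20 mm above the worktop. Three of the four feet stand on the worktop; one is screwed in too far and its rubber ends 4 to 6.5 mm above it. Which one, and at which corner each foot name stands, is not told.
- foot_b: A levelling foot of the scale: black rubber disc, 26 mm across, 14 mm high, on a stud. Origin: on its axis at the underside of the scale's base, 20 mm above the worktop. Three of the four feet stand on the worktop; one is screwed in too far and its rubber ends 4 to 6.5 mm above it. Which one, and at which corner each foot name stands, is not told.
- foot_c: A levelling foot of the scale: black rubber disc, 26 mm across, 14 mm high, on a stud. Origin: on its axis at the underside of the scale's base, 20 mm above the worktop. Three of the four feet stand on the worktop; one is screwed in too far and its rubber ends 4 to 6.5 mm above it. Which one, and at which corner each foot name stands, is not told.
- foot_d: A levelling foot of the scale: black rubber disc, 26 mm across, 14 mm high, on a stud. Origin: on its axis at the underside of the scale's base, 20 mm above the worktop. Three of the four feet stand on the worktop; one is screwed in too far and its rubber ends 4 to 6.5 mm above it. Which one, and at which corner each foot name stands, is not told.
- bowl: Small oval bowl, 82 x 102 mm, 38 mm high, standing loose on the middle of the scale's steel plate.
- salt_shaker: Glass salt shaker, 44 mm across, 90 mm high, standing behind the scale to the left. Loose bystander; origin at the centre of its underside.
- timer: Round kitchen timer, 65 mm across, 54 mm high, standing to the left, farther off than the wedge. Loose bystander; origin at the centre of its underside.
- garlic: Garlic bulb, 60 mm, behind the scale to the right. Loose bystander; origin at the centre of its underside.
There are look-alikes about, which are no part of the job. Of the things like the wedge, leave any that is purple or red; of the rest the smaller one is meant.

How it is judged:
At the end, for the whole second after the job is handed in: The wedge lies released and still, flat on the worktop (within 0.06 rad, its underside within 4 mm), under the foot that hangs: the foot's axis is within 8 mm of the wedge's centre line and 8 to 56 mm behind its thin end, and the foot bears on the wedge (some force, over 0.05 N, between them) (((x of foot_a in the frame of wedge between 0.004 and 0.052 m and y of foot_a in the frame of wedge between -0.008 and 0.008 m and contact force between wedge and foot_a above 0.05 N) or (x of foot_b in the frame of wedge between 0.004 and 0.052 m and y of foot_b in the frame of wedge between -0.008 and 0.008 m and contact force between wedge and foot_b above 0.05 N) or (x of foot_c in the frame of wedge between 0.004 and 0.052 m and y of foot_c in the frame of wedge between -0.008 and 0.008 m and contact force between wedge and foot_c above 0.05 N) or (x of foot_d in the frame of wedge between 0.004 and 0.052 m and y of foot_d in the frame of wedge between -0.008 and 0.008 m and contact force between wedge and foot_d above 0.05 N)) and angle between wedge's own z axis and vertical below 0.06 rad and height (world z) of wedge below 0.004 m and linear speed of wedge below 0.01 m/s); the robot touches nothing.
It fails at once if the wedge is forced against a foot with more than 40 N (contact force between wedge and foot_a above 40 N or contact force between wedge and foot_b above 40 N or contact force between wedge and foot_c above 40 N or contact force between wedge and foot_d above 40 N).
It fails at once if the bowl is shifted by more than 20 mm (distance of bowl from where it was at the start of the episode above 0.02 m).
It fails at once if the salt shaker, timer or garlic is pushed by more than 30 mm or knocked over (distance of any of salt_shaker, timer, garlic from where it was at the start of the episode above 0.03 m or angle between any of salt_shaker, timer's own z axis and vertical above 0.5 rad).
It also fails if it takes over 72 s, if anything falls off the work surface, if the arm or the gripper's body presses on something with over 40 N, if the wrist force passes 120 N, or if a joint passes its speed limit or range.

### The arm

A 7-joint arm with a two-finger parallel gripper is mounted at the origin on a cart in front of the work surface, level with it; the furniture and walls round the work are solid. World frame = base frame: x ahead of the robot, y to its left, z up, the work surface at z = 0. Lengths are in m, angles in rad, forces in N, time in s.
With the tool pointing down it reaches from about 0.4 to 0.85 m from the base axis. Payload 4.5 kg.
Tool frame: the origin (TCP) lies midway between the tips of the shut fingers; the grasp point (between the pads) lies 19 mm behind it (r.grip_point_offset is the distance from the TCP to the grasp point, in m); z points along the fingers, y is the line along which they close (so a half turn about z gives the same grasp; the last joint's range is limited). The gripper opens to 88 mm and grips with 3 to 60 N. Pads are 18 mm wide; open, the fingers measure 123 mm over their backs; the gripper's body (75 mm by 187 mm) begins 45 mm behind the grasp point.
Start: joints at [1.185, 0.689, -0.195, 1.565, 0.157, 0.902, -0.215], TCP at [0.255, -0.571, 0.239] pointing down, gripper open.
Joint ranges: [-3.01, 3.01], [-0.46, 2.08], [-1.47, 1.51], [0.13, 2.56], [-1, 4.14], [0.04, 2.09], [-2.66, 2.66]. Speed limits (rad/s): [2.57, 2.57, 3.14, 3.14, 3.14, 3.14, 3.14].

### API

Orientations are given as a unit quaternion [x, y, z, w].
In Python, from plant import r, optics gives the robot as it stands.
- The arm moves only by the shell command python3 -m pendant 'ROWS' [OPENING] [FORCE]. ROWS is JSON, a list of rows, each a list of 6 numbers: the shift along the tool's x, y, z as a fraction of full scale, then the turn, a rotation vector about the tool's x, y, z as a fraction of full scale. A call has 1 to 5 rows; each row shifts and turns the commanded pose from where the row before left it, along the tool's axes as they then stand; what a row does not reach is not made up. Full scale, the value 1, is 0.025 m for a shift and pi rad for a turn. A row lasts 1/12 s, in which the tool goes at most 41.7 mm and 7.16 degrees, less where a joint would pass 70% of its speed; a pose out of reach is approached as far as the arm can. A call with a number of a shift or a turn outside -1 to 1 is refused whole. A call with a gripper value outside its range is refused whole. OPENING is the opening, from -1 (shut) to 1 (fully open), set as the call begins (- or left out, the last holds). The fingers move at their own pace and stop on an object; FORCE is the grip in N (left out, the last holds). Time passes only in rows, so rows that do not move let the fingers close. It gives the time, the measured TCP pose, the force, the opening and the grip force at its end, in the units of the state.
- r.get_state(): the state, without advancing time (a new reading comes with each control period).
- optics.snapshot(name): name is "scene" or "top" or "wrist"; returns (picture, depth): 384x512x3 uint8, blue, green, red; 384x512 float32, m along the optical axis (not along the pixel's ray), 0 where there is no reading.
- optics.calibration(name): a dict with "vfov" (degrees; the focal length in pixels is half the picture's height over the tangent of half this angle, whatever the lens; pixels are square), "cx", "cy" (the principal point, pixels), "cam_to_world" (4x4, takes a point from camera to world coordinates); the wrist camera has in their place "tool_from_camera" (4x4, takes a point from camera to tool coordinates, whose origin is the TCP and whose axes are the flange's). Camera axes: x right, y up, looking along -z (the intrinsics and any distortion apply to the point x, -y, -z); pixel columns grow to the right and rows downward; lengths in m; the calibration is good to about 2 mm. A picture is of the moment at which its call begins: read the wrist's pose just before it. calibration takes no time and is no camera call.
- r.finish_job(): hands the job in; it is judged then, once.
The state is a dict: "clock": time; "q": joint angles; "qd": joint speeds; "joint_torque": joint torques, N m; "tool_pos": TCP position; "eef_rot": TCP orientation; "contact_force": force on the tool from outside, world axes, zero at the start; "moment": the same for the moment, N m; "opening": opening from 0.0 (shut) to 1.0 (fully open); "finger_force": force on a finger pad.
Only numpy, scipy, OpenCV 4.12 (cv2) and the standard library are available. Lean on these libraries where they do the work, as an engineer would, in place of code of your own. Each camera call takes 0.05 s, during which the arm holds its last target. There are 200 camera calls.

## Working session

There is one attempt and no reset: what is moved stays moved. The work goes in short steps, Python scripts to look and compute and a shell command to move; the robot and the scene stay as the last step left them, time stands still between calls to the robot, and variables do not carry over. Pictures are saved under pics/ and viewed, at most 10 in all, crops included, and the job is handed in when it is done.

```bash
ls; mkdir -p pics; python3 - <<'E'
from plant import r, optics
import cv2,numpy as np
print(r.get_state(), r.grip_point_offset)
for n in("scene","top"):
    p,d=optics.snapshot(n); np.savez("%s0.npz"%n,p=p,d=d); cv2.imwrite("pics/%s0.png"%n,p); print(n,optics.calibration(n))
print(optics.calibration("wrist"))
a=cv2.imread("pics/scene0.png");b=cv2.imread("pics/top0.png")
E
```

```text
pics
{'clock': 0.0, 'q': array([ 1.18477916,  0.68997706, -0.19452125,  1.56635787,  0.15729081,
        0.90252766, -0.21509004]), 'qd': array([ 0.00064414, -0.00045622,  0.00110283,  0.00095142, -0.00039146,
       -0.000104  ,  0.0004754 ]), 'joint_torque': array([-3.42036383e-04, -5.27561653e+01, -1.26719914e+00, -1.53427309e+01,
       -5.26539492e-02,  6.71208400e-03,  1.79470203e-04]), 'tool_pos': array([ 0.25443836, -0.57015135,  0.23791087]), 'eef_rot': array([ 9.78039535e-01,  2.08417334e-01, -2.58945904e-04, -9.02769802e-04]), 'contact_force': array([ 0.73759723, -0.7353592 , -0.05119587]), 'moment': array([ 0.04443028, -0.0439987 , -0.01111191]), 'finger_force': 0.0, 'opening': 1.0035817513799496} 0.0187
scene {'vfov': 55.97525144898299, 'cx': 245.04512740668667, 'cy': 192.46612877904082, 'cam_to_world': array([[-0.8873799 ,  0.25919231, -0.38128239,  0.14204217],
       [-0.46100249, -0.4884381 ,  0.74088118,  0.90766851],
       [ 0.00579786,  0.8332152 ,  0.55291845,  0.67374619],
       [ 0.        ,  0.        ,  0.        ,  1.        ]])}
top {'vfov': 53.81745858219236, 'cx': 252.9822113063648, 'cy': 188.2188516985197, 'cam_to_world': array([[-0.00508374,  0.99929721, -0.03713807,  0.49872631],
       [-0.99969484, -0.00597655, -0.02396896,  0.06629807],
       [-0.02417407,  0.03700489,  0.99902265,  1.26889007],
       [ 0.        ,  0.        ,  0.        ,  1.        ]])}
{'vfov': 65.65611649487042, 'cx': 253.47957425695895, 'cy': 192.8550499841731, 'tool_from_camera': array([[-5.37057747e-04,  9.63605439e-01,  2.67328018e-01,
         6.83075576e-02],
       [ 9.99999576e-01,  3.17476830e-04,  8.64612399e-04,
        -1.87527341e-04],
       [ 7.48274759e-04,  2.67328369e-01, -9.63605201e-01,
        -1.46917033e-01],
       [ 0.00000000e+00,  0.00000000e+00,  0.00000000e+00,
         1.00000000e+00]])}
```

View pics/top0.png

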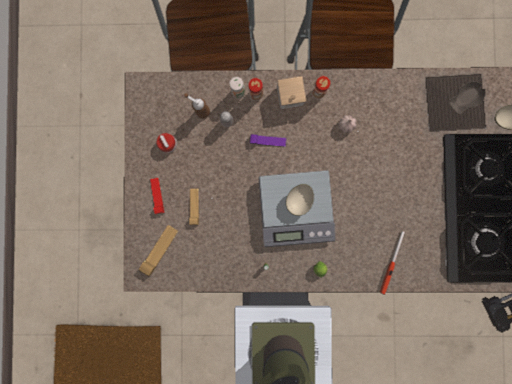

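View pics/scene0.png

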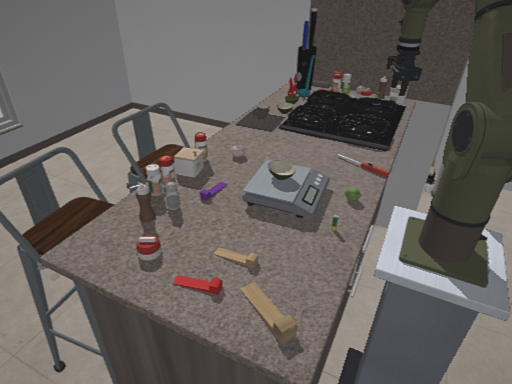

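```bash
cat > h.py <<'E'
from plant import r, optics
import cv2,numpy as np
from scipy.spatial.transform import Rotation as R
def cam(n,s=None):
    c=optics.calibration(n)
    if n=="wrist":
        s=s or r.get_state(); T=np.eye(4);T[:3,:3]=R.from_quat(s["eef_rot"]).as_matrix();T[:3,3]=s["tool_pos"]
        T=T@c["tool_from_camera"]
    else: T=c["cam_to_world"]
    return 192/np.tan(np.radians(c["vfov"]/2)),c["cx"],c["cy"],T
def rays(C,uv):
    f,cx,cy,T=C; uv=np.atleast_2d(uv).astype(float)
    return np.c_[(uv[:,0]-cx)/f,-(uv[:,1]-cy)/f,-np.ones(len(uv))]@T[:3,:3].T
def plane(C,uv,z):
    d=rays(C,uv);o=C[3][:3,3]; return o+d*((z-o[2])/d[:,2:])
def cloud(C,d):
    v,u=np.indices(d.shape); P=C[3][:3,3]+rays(C,np.c_[u.ravel(),v.ravel()])*d.reshape(-1,1)
    P[d.ravel()==0]=np.nan; return P.reshape(*d.shape,3)
def proj(C,P):
    f,cx,cy,T=C; q=(np.atleast_2d(P)-T[:3,3])@T[:3,:3]; return np.c_[cx+f*q[:,0]/-q[:,2],cy-f*q[:,1]/-q[:,2]]
def rect(P):
    (c,s,a)=cv2.minAreaRect(np.ascontiguousarray(P[:,:2],dtype=np.float32)*1000); return np.round(c,1),np.round(s,1),round(a,2)
def woodmask(p):
    h=cv2.cvtColor(p,cv2.COLOR_BGR2HSV); return cv2.inRange(h,(8,70,90),(28,255,255))
def comps(m,amin=60):
    n,l,st,ce=cv2.connectedComponentsWithStats(m); return [(l==i,st[i],ce[i]) for i in range(1,n) if st[i][4]>amin]
E
python3 - <<'E'
from h import *
for n in("top","scene"):
    z=np.load(n+"0.npz");C=cam(n);P=cloud(C,z["d"])
    for m,st,ce in comps(woodmask(z["p"])):
        Q=P[m];Q=Q[~np.isnan(Q[:,0])]
        if len(Q)<20: continue
        print(n,ce.round(),st[4],rect(Q[abs(Q[:,2])<.1]) if (abs(Q[:,2])<.1).sum()>10 else 0,np.percentile(Q[:,2],[5,50,98]).round(3))
    print(n,"table z",np.nanmedian(P[200:270,230:250,2] if n=="top" else P[170:190,190:210,2]))
    sel=(P[...,2]>.03)&(P[...,2]<.075)&(abs(P[...,0]-.47)<.2)&(abs(P[...,1]+.05)<.17)
    cs=comps(sel.astype(np.uint8),500)
    for m,st,ce in cs: print("scale",ce,rect(P[m]), rect(P[m&(abs(P[...,2]-.059)<.004)]),np.nanpercentile(P[m][:,2],[5,50,95]))
    if n=="scene": cv2.imwrite("pics/crop1.png",cv2.resize(z["p"][150:340,140:340],None,fx=3,fy=3,interpolation=cv2.INTER_CUBIC))
E
```

```text
top [292.  90.] 669 (array([868.6, -33.4]), array([109.2,  93.9]), 7.82) [0.002 0.074 0.083]
top [194. 206.] 367 (array([487.3, 296.3]), array([121.8,  35. ]), 1.41) [-0.002  0.006  0.028]
top [158. 250.] 722 (array([344.6, 412.3]), array([ 48.5, 172.4]), 55.86) [-0.     0.009  0.04 ]
top [107. 354.] 4039 0 [-0.897 -0.887 -0.873]
top table z -0.00042503016711115116
scale [295.34272623 210.09919817] (array([476.9, -42.8]), array([230. , 230.9]), 4.54) (array([495.2, -39.8]), array([193.6, 226.7]), 4.28) [0.03909386 0.05701306 0.06193095]
scene [167. 179.] 63 (array([885.4,  83.3]), array([34. , 94.7]), 70.74) [0.019 0.034 0.056]
scene [156. 188.] 63 (array([856. , 160.2]), array([21. ,  8.8]), 46.47) [0.012 0.03  0.051]
scene [238. 257.] 428 (array([485.8, 287.6]), array([124.2,  43.7]), 0.97) [0.002 0.007 0.027]
scene [270. 312.] 1191 (array([338.8, 405.3]), array([ 54.1, 175.9]), 58.88) [0.004 0.01  0.038]
scene table z 0.00018145837102212514
scale [287.97362794 189.0684248 ] (array([474.9, -43.6]), array([230.9, 235.9]), 4.65) (array([495.3, -43.4]), array([189.4, 230.7]), 3.43) [0.03495402 0.05660477 0.06025736]
```

View pics/crop1.png

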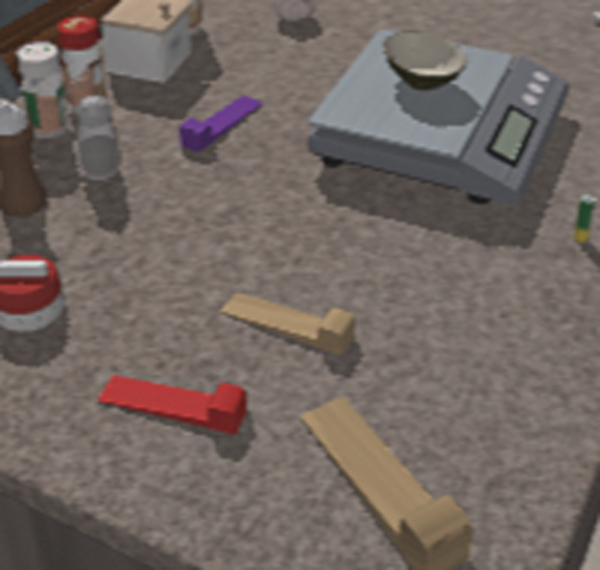

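Top view candidates: purple (268,141), red (157,196), large wood (158,250) and small wood (194,206). I choose the small wooden one. In the crop it lies at scene (238,257) with its heel towards the robot. Its measured size, about 122 x 30 mm and 27 mm high, matches the description.

```bash
python3 -m pendant '[[0.91,0.41,0,0,0,0],[0.91,0.41,0,0,0,0],[0.91,0.41,0,0,0,0],[0.91,0.41,0,0,0,0],[0.91,0.41,0,0,0,0]]' 1
for i in 1 2 3 4 5 6; do python3 -m pendant '[[0.5,-0.99,0,0,0,0],[0.5,-0.99,0,0,0,0],[0.5,-0.99,0,0,0,0],[0.5,-0.99,0,0,0,0],[0.5,-0.99,0,0,0,0]]' | tail -c 300; done
for i in 1 2 3 4; do python3 -m pendant '[[0,0,0,0,0,-0.039],[0,0,0,0,0,-0.039],[0,0,0,0,0,-0.039],[0,0,0,0,0,-0.039],[0,0,0,0,0,-0.039]]'|tail -c 300; done; python3 -c "
from h import *
print(r.get_state())"
```

```text
clock: 0.52
tool_pos: [0.3804, -0.5708, 0.2382]
eef_rot: [0.978, 0.208, -0.0, -0.0]
contact_force: [-0.1, -0.9, -0.2]
opening: 0.999
finger_force: 0.0
clock: 0.93
tool_pos: [0.3858, -0.4311, 0.2383]
eef_rot: [0.978, 0.208, -0.0, -0.0]
contact_force: [0.6, -0.0, 1.1]
opening: 1.001
finger_force: 0.0
clock: 1.35
tool_pos: [0.3924, -0.2928, 0.2385]
eef_rot: [0.978, 0.208, -0.0, -0.0]
contact_force: [0.1, -0.3, -0.2]
opening: 1.002
finger_force: 0.0
clock: 1.77
tool_pos: [0.3991, -0.1544, 0.2386]
eef_rot: [0.978, 0.208, -0.0, -0.0]
contact_force: [0.1, -0.1, -0.4]
opening: 0.999
finger_force: 0.0
clock: 2.18
tool_pos: [0.4058, -0.016, 0.2386]
eef_rot: [0.978, 0.208, -0.0, 0.0]
contact_force: [0.2, 0.5, -0.4]
opening: 0.999
finger_force: 0.0
clock: 2.6
tool_pos: [0.4124, 0.1225, 0.2386]
eef_rot: [0.978, 0.208, -0.0, 0.0]
contact_force: [1.6, -0.2, -0.9]
opening: 0.998
finger_force: 0.0
clock: 3.02
tool_pos: [0.4189, 0.261, 0.2385]
eef_rot: [0.978, 0.208, -0.0, 0.0]
contact_force: [0.0, 0.0, 0.5]
opening: 1.0
finger_force: 0.0
clock: 3.43
tool_pos: [0.4191, 0.2596, 0.2384]
eef_rot: [0.868,
[... 518 characters left out ...]
force: 0.0
{'clock': 4.6833, 'q': array([-0.1399002 ,  0.62394729, -0.82165403,  1.93630213,  0.60690313,
        0.84846856,  0.01721709]), 'qd': array([ 0.22554834,  0.11957781, -0.41844333, -0.00848327,  0.27801682,
        0.17766313,  1.16367043]), 'joint_torque': array([ -1.04272675, -42.32009768,  -6.45975575, -12.21371412,
        -0.32109741,  -0.1671163 ,  -1.23089187]), 'tool_pos': array([0.41921469, 0.25935641, 0.23843379]), 'eef_rot': array([ 1.32346355e-01,  9.91203460e-01, -3.35691338e-04, -1.72271604e-04]), 'contact_force': array([0.60159762, 0.1022979 , 0.48984398]), 'moment': array([ 0.02129675, -0.17557036, -0.0064291 ]), 'finger_force': 0.0, 'opening': 0.9991121302126315}
```

```bash
cat > look.py <<'E'
from h import *
import sys
s=r.get_state();p,d=optics.snapshot("wrist");C=cam("wrist",s);P=cloud(C,d)
np.savez(sys.argv[1]+".npz",p=p,d=d,T=C[3]);cv2.imwrite("pics/"+sys.argv[1]+".png",p)
print(s["clock"],s["tool_pos"].round(4),"yaw",np.degrees(R.from_quat(s["eef_rot"]).as_euler("xyz"))[2].round(2),"table",np.nanmedian(P[...,2]).round(4))
for m,st,ce in comps(woodmask(p),400):
    Q=P[m];Q=Q[~np.isnan(Q[:,0])]
    print(ce.round(),st,"cloud",rect(Q),np.percentile(Q[:,2],[5,50,98]).round(4))
    for nm,S in(("heel",Q[(Q[:,2]>.02)&(Q[:,2]<.03)]),("ramp",Q[(Q[:,2]<.0125)])):
        if len(S)>30: print(nm,len(S),rect(S),S.mean(0).round(4))
    uv=cv2.boxPoints(cv2.minAreaRect(np.argwhere(m)[:,::-1].astype(np.float32))); print("corners z=0",plane(C,uv,0.0).round(4).tolist())
E
python3 -m pendant '[[0,0,0,0,0,-0.03],[0,0,0,0,0,-0.03],[0,0,0,0,0,-0.03],[0,0,0,0,0,0],[0,0,0,0,0,0]]'|head -3; python3 look.py w1
python3 -m pendant '[[-0.5,-0.6,0.6,0,0,0],[-0.5,-0.6,0.6,0,0,0],[0,0,0.6,0,0,0],[0,0,0,0,0,0],[0,0,0,0,0,0]]'|head -3; python3 look.py w2
```

```text
clock: 5.1
tool_pos: [0.4192, 0.2594, 0.2384]
eef_rot: [-0.004, 1.0, -0.0, -0.0]
5.1 [0.4192 0.2594 0.2384] yaw -179.51 table 0.0015
[388.  93.] [ 324   23  128  149 5968] cloud (array([339. , 421.3]), array([ 56.2, 188.7]), 57.97) [0.0045 0.0119 0.0389]
heel 214 (array([287.8, 434.7]), array([50.6, 25.1]), 19.0) [0.287  0.4349 0.0251]
ramp 3241 (array([339.1, 421.3]), array([ 56.1, 188.7]), 57.99) [0.3624 0.3971 0.0083]
corners z=0 [[0.4037, 0.3471, 0.0], [0.2453, 0.4487, 0.0], [0.2724, 0.4961, 0.0], [0.438, 0.3979, 0.0]]
[279. 212.] [ 268  170   25   86 1889] cloud (array([486.9, 296.1]), array([124. ,  32.3]), 1.2) [0.0013 0.0079 0.0277]
heel 418 (array([437.4, 293.2]), array([24.2, 27.5]), 0.41) [0.4367 0.2932 0.0261]
ramp 1418 (array([486.9, 296.1]), array([124. ,  32.3]), 1.2) [0.4956 0.2946 0.0065]
corners z=0 [[0.4255, 0.2788, 0.0], [0.4253, 0.3104, 0.0], [0.5484, 0.3156, 0.0], [0.5486, 0.2814, 0.0]]
[ 43. 294.] [ 36 264  24  60 415] cloud (array([395.6, 208. ]), array([ 3.5, 14.2]), 87.42) [0.3173 0.3231 0.3253]
corners z=0 [[0.6632, -0.0754, 0.0], [0.5619, -0.0457, 0.0], [0
[... 1544 characters left out ...]
array([421.2, 178.8]), array([15.,  3.]), 1.17) [0.2679 0.2771 0.2803]
corners z=0 [[0.645, -0.0715, 0.0], [0.5581, -0.0286, 0.0], [0.572, 0.0052, 0.0], [0.6607, -0.036, 0.0]]
[458. 291.] [433 264  39  60 723] cloud (array([419.7, 280.9]), array([14.4,  2.9]), 1.89) [0.2682 0.2767 0.2801]
corners z=0 [[0.567, 0.4576, 0.0], [0.5525, 0.4908, 0.0], [0.6387, 0.5356, 0.0], [0.655, 0.5008, 0.0]]
[384. 344.] [ 222  337  290   11 1370] cloud (array([551. , 303.6]), array([266.1, 238.5]), 2.08) [0.2828 0.2849 0.2862]
ramp 41 (array([681. , 308.4]), array([  6. , 238.5]), 2.08) [0.6813 0.2934 0.0009]
corners z=0 [[0.676, 0.1893, 0.0], [0.6704, 0.5853, 0.0], [0.6856, 0.589, 0.0], [0.6912, 0.1891, 0.0]]
```

View pics/w1.png

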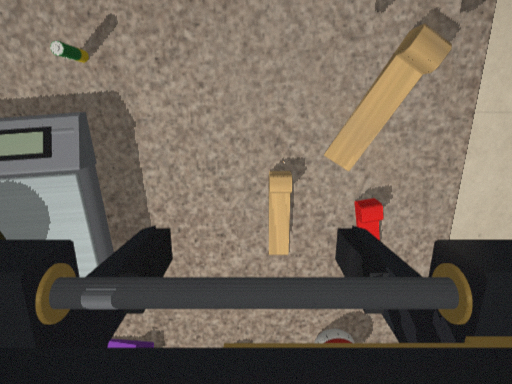

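The close view shows the small wedge alone at (280,212), with its heel top at (281,182). Both wrist views put the heel centre at (0.437, 0.293), 26 mm high.

```bash
python3 -m pendant '[[0.1,0.85,0.5,0,0,0],[0.1,0.85,0.5,0,0,0],[0.1,0.84,0.5,0,0,0],[0,0,1,0,0,0],[0,0,1,0,0,0]]' 0.5 |head -3
python3 -m pendant '[[0,0,1,0,0,0],[0,0,1,0,0,0],[0,0,0.9,0,0,0],[0,0,0.6,0,0,0],[0,0,0,0,0,0]]'|head -5
python3 -m pendant '[[0,0,0.3,0,0,0],[0,0,0.3,0,0,0],[0,0,0,0,0,0],[0,0,0,0,0,0],[0,0,0,0,0,0]]'
```

```text
clock: 6.03
tool_pos: [0.4365, 0.2974, 0.1074]
eef_rot: [-0.007, 1.0, 0.002, 0.002]
clock: 6.45
tool_pos: [0.4355, 0.2938, 0.0173]
eef_rot: [-0.006, 1.0, -0.001, -0.001]
contact_force: [-0.3, 0.3, -0.4]
opening: 0.751
clock: 6.87
tool_pos: [0.4368, 0.2937, 0.0043]
eef_rot: [-0.006, 1.0, 0.0, 0.0]
contact_force: [-0.1, 0.3, 0.1]
opening: 0.751
finger_force: 0.0
```

```bash
python3 -m pendant '[[0,0,0.08,0,0,0],[0,0,0,0,0,0],[0,0,0,0,0,0],[0,0,0,0,0,0],[0,0,0,0,0,0]]' -1 20|tail -2
python3 -m pendant '[[0,0,0,0,0,0],[0,0,0,0,0,0],[0,0,0,0,0,0],[0,0,0,0,0,0],[0,0,0,0,0,0]]'
python3 -m pendant '[[0,0,-0.5,0,0,0],[0,0,-0.5,0,0,0],[0,0,-0.6,0,0,0],[0,0,0,0,0,0],[0,0,0,0,0,0]]'; python3 look.py w3 | head -12
```

```text
opening: 0.396
finger_force: 0.0
clock: 7.7
tool_pos: [0.4365, 0.2934, 0.0017]
eef_rot: [-0.006, 1.0, -0.0, 0.0]
contact_force: [0.2, -1.0, 0.2]
opening: 0.313
finger_force: 20.0
clock: 8.12
tool_pos: [0.4368, 0.2936, 0.0419]
eef_rot: [-0.006, 1.0, 0.0, 0.0]
contact_force: [0.3, -0.7, -0.4]
opening: 0.31
finger_force: 20.0
8.1167 [0.4368 0.2936 0.0419] yaw -179.37 table 0.0015
[435.  98.] [  342     0   170   204 15136] cloud (array([365.7, 399.6]), array([ 47. , 120.2]), 58.11) [0.0047 0.0092 0.0135]
ramp 13735 (array([365.9, 399.5]), array([ 47. , 119.6]), 58.11) [0.365  0.3946 0.0086]
corners z=0 [[0.4041, 0.3488, 0.0], [0.2963, 0.4167, 0.0], [0.3178, 0.456, 0.0], [0.4341, 0.3923, 0.0]]
[253. 252.] [ 223  225   61   53 3116] cloud (array([425.5, 291.9]), array([32.9, 31. ]), 1.17) [0.0451 0.066  0.0687]
corners z=0 [[0.4431, 0.2731, 0.0], [0.4427, 0.3139, 0.0], [0.4824, 0.3153, 0.0], [0.4829, 0.2725, 0.0]]
[170. 294.] [163 263  19  61 588] cloud (array([413.8, 272.5]), array([16.1,  1.7]), 1.2) [0.1169 0.1252 0.1287]
corners z=0 [[0.5217, 0.2254, 0.0], [0.4716, 0.2325, 0.0], [0.4725, 0.2438, 0.0], [0.5228, 0.2373, 0.0]]
[337. 294.] [326 263  19  62 585] cloud (array([413.1, 314.2]), array([15.5,  1.7]), 0.98) [0.1169 0.1253 0.1287]
corners z=0 [[0.4715, 0.3445, 0.0], [0.4704, 0.3557, 0.0], [0.5212, 0.3641, 0.0], [0.5225, 0.3522, 0.0]]
[284. 335.] [  89  309  365   39 3860] cloud (array([473.5, 349.5]), array([127.3, 183.3]), 1.77) [0.0473 0.1316 0.1344]
ramp 38 (array([523.8, 359.4]), array([167.5,  28.6]), 89.67) [0.5258 0.3057 0.0007]
```

```bash
python3 -m pendant '[[0,0,-0.5,0,0,0.0398],[0,0,-0.5,0,0,0.0398],[0,0,-0.5,0,0,0.0398],[0,0,-0.5,0,0,0.0398],[0,0,-0.5,0,0,0.0398]]'|head -3
python3 -m pendant '[[0,0,0,0,0,0.0398],[0,0,0,0,0,0.0398],[0,0,0,0,0,0.0398],[0,0,0,0,0,0.0398],[0,0,0,0,0,0.0398]]' |head -3
python3 -m pendant '[[0,0,0,0,0,0.0398],[0,0,0,0,0,0.0398],[-0.5,0.8,0,0,0,0],[-0.5,0.8,0,0,0,0],[-0.5,0.8,0,0,0,0]]'|head -3
python3 -m pendant '[[-0.7,0.9,0,0,0,0],[-0.7,0.9,0,0,0,0],[-0.6,0,0,0,0,0],[0,0,0,0,0,0],[0,0,0,0,0,0]]'; python3 look.py w4 | head -1
```

```text
clock: 8.58
tool_pos: [0.436, 0.2929, 0.1036]
eef_rot: [0.305, 0.952, -0.001, -0.0]
clock: 9.0
tool_pos: [0.4362, 0.2929, 0.1032]
eef_rot: [0.583, 0.813, -0.001, 0.0]
clock: 9.42
tool_pos: [0.4994, 0.2605, 0.1032]
eef_rot: [0.677, 0.736, -0.001, 0.0]
clock: 9.83
tool_pos: [0.5475, 0.2139, 0.1031]
eef_rot: [0.678, 0.735, -0.001, -0.0]
contact_force: [-0.4, -0.4, -0.6]
opening: 0.313
finger_force: 20.0
9.8333 [0.5475 0.2139 0.1031] yaw 94.63 table 0.0013
```

View pics/w4.png

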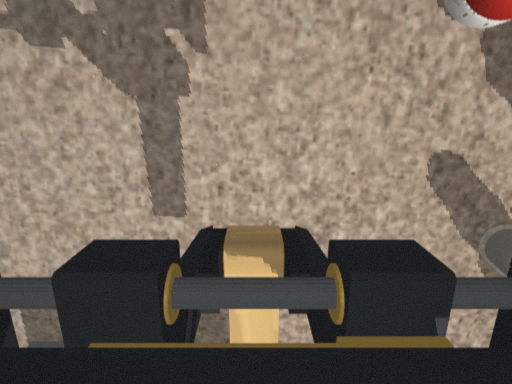

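The wrist camera sees only the worktop behind the wedge, with the timer at top right and the shaker at right (500,250). I'll measure the shaker clearance and refine the scale's left edge from the earlier views.

```bash
python3 - <<'E'
from h import *
O=np.array([.491,-.042]);a=np.radians(4.6);M=np.array([[np.cos(a),-np.sin(a)],[np.sin(a),np.cos(a)]])
for n in("top0","scene0","w1","w2","w4"):
    z=np.load(n+".npz");C=cam(n[:-1] if n[0]!="w" else "wrist")
    if n[0]=="w": C=(*C[:3],z["T"])
    P=cloud(C,z["d"])
    S=P[(P[...,2]>.068)&(P[...,2]<.093)&(P[...,0]>.62)&(P[...,0]<.8)&(P[...,1]>.08)&(P[...,1]<.25)] if n!="w4" else P[(P[...,2]>.03)&(P[...,2]<.095)&(P[...,0]>.62)]
    if len(S)>10: print(n,"shaker",rect(S),S[:,2].max())
    loc=(P[...,:2]-O)@M; g=(P[...,2]>.03)&(P[...,2]<.066)
    for lo,hi in((-.09,-.05),(-.04,.0),(.01,.05),(.06,.09)):
        y=loc[...,1][g&(loc[...,0]>lo)&(loc[...,0]<hi)&(abs(loc[...,1])<.14)]
        if len(y)>30: print(n,lo,"y ext",np.percentile(y,[1,99]).round(4))
    x=loc[...,0][g&(abs(loc[...,1])<.1)&(abs(loc[...,0])<.16)]
    if len(x)>30: print(n,"x ext",np.percentile(x,[.3,99.7]).round(4))
E
```

```text
top0 shaker (array([775.6, 210. ]), array([83.8, 33.6]), 79.17) 0.09262087666084429
top0 -0.09 y ext [-0.1105  0.1135]
top0 -0.04 y ext [-0.1084  0.1138]
top0 0.01 y ext [-0.1094  0.1139]
top0 0.06 y ext [-0.1078  0.1131]
top0 x ext [-0.128   0.1002]
scene0 shaker (array([775.4, 210. ]), array([84.7, 26.4]), 69.49) 0.09061627963026087
scene0 -0.09 y ext [-0.1097  0.1149]
scene0 -0.04 y ext [-0.1081  0.1145]
scene0 0.01 y ext [-0.0105  0.1144]
scene0 0.06 y ext [-0.1026  0.1139]
scene0 x ext [-0.131   0.0973]
w1 -0.09 y ext [0.02  0.114]
w1 -0.04 y ext [0.0086 0.1138]
w1 0.01 y ext [0.0494 0.1139]
w1 x ext [-0.1293  0.0599]
w2 -0.09 y ext [0.0331 0.1139]
w2 -0.04 y ext [0.0214 0.1137]
w2 0.01 y ext [0.0179 0.1137]
w2 x ext [-0.1292  0.0577]
w4 shaker (array([727.2, 268.3]), array([ 21.8, 211. ]), 21.48) 0.043119240416388066
```

```bash
python3 -m pendant '[[0,0.05,0.9,0,0,0],[0,0,0.9,0,0,0],[0,0,0.9,0,0,0],[0,0,0.6,0,0,0],[0,0,0.4,0,0,0]]'|head -3
python3 -m pendant '[[0,0,0.2,0,0,0],[0,0,0.13,0,0,0],[0,0,0,0,0,0],[0,0,0,0,0,0],[0,0,0,0,0,0]]'
python3 -m pendant '[[-0.3,0,0,0,0,0],[-0.3,0,0,0,0,0],[-0.3,0,0,0,0,0],[-0.2,0,0,0,0,0],[0,0,0,0,0,0]]'
```

```text
clock: 10.3
tool_pos: [0.5472, 0.2169, 0.0099]
eef_rot: [0.676, 0.737, -0.001, -0.001]
clock: 10.72
tool_pos: [0.5501, 0.2153, 0.0043]
eef_rot: [0.677, 0.736, 0.001, 0.0]
contact_force: [-0.6, 0.0, -0.8]
opening: 0.316
finger_force: 20.0
clock: 11.13
tool_pos: [0.5522, 0.1845, 0.0034]
eef_rot: [0.679, 0.735, -0.001, 0.001]
contact_force: [0.1, -0.7, -0.6]
opening: 0.318
finger_force: 20.0
```

```bash
python3 -m pendant '[[-0.08,0,0.05,0,0,0],[-0.08,0,0,0,0,0],[-0.08,0,0,0,0,0],[0,0,0,0,0,0],[0,0,0,0,0,0]]'
python3 -m pendant '[[-0.08,0,0,0,0,0],[-0.08,0,0,0,0,0],[0,0,0,0,0,0],[0,0,0,0,0,0]]'
python3 -m pendant '[[-0.08,0,0,0,0,0],[-0.08,0,0,0,0,0],[0,0,0,0,0,0],[0,0,0,0,0,0]]'
```

```text
clock: 11.55
tool_pos: [0.5522, 0.1816, 0.0022]
eef_rot: [0.677, 0.736, 0.0, -0.0]
contact_force: [-0.5, -0.4, -0.7]
opening: 0.313
finger_force: 20.0
clock: 11.88
tool_pos: [0.5527, 0.1773, 0.0022]
eef_rot: [0.678, 0.735, -0.0, 0.0]
contact_force: [0.1, 0.1, -0.4]
opening: 0.318
finger_force: 20.0
clock: 12.22
tool_pos: [0.5529, 0.1745, 0.0023]
eef_rot: [0.677, 0.736, 0.001, -0.0]
contact_force: [0.6, 2.4, -0.5]
opening: 0.318
finger_force: 20.0
```

```bash
python3 -m pendant '[[-0.08,0,0,0,0,0],[0,0,0,0,0,0],[0,0,0,0,0,0]]'
python3 -m pendant '[[-0.08,0,0,0,0,0],[0,0,0,0,0,0],[0,0,0,0,0,0]]'
```

```text
clock: 12.47
tool_pos: [0.553, 0.1743, 0.0025]
eef_rot: [0.677, 0.736, 0.002, -0.001]
contact_force: [-0.7, 5.5, 0.3]
opening: 0.316
finger_force: 20.0
clock: 12.72
tool_pos: [0.553, 0.1742, 0.0027]
eef_rot: [0.677, 0.736, 0.003, -0.002]
contact_force: [-1.9, 8.2, 0.9]
opening: 0.316
finger_force: 20.0
```

Rear-left foot stopped the wedge dead, 13 mm before its axis, with the force rising to 8 N, so it bears. Next is front-left.

```bash
python3 -m pendant '[[0.4,0,0,0,0,0],[0.5,0,0,0,0,0],[0.6,0,-0.4,0,0,0],[0.4,-0.56,0,0,0,0],[0,-1,0,0,0,0]]'|head -3
python3 -m pendant '[[0,-1,0,0,0,0],[0,-1,0,0,0,0],[0,-1,0,0,0,0],[0,-1,0,0,0,0],[0,-1,0,0,0,0]]'|head -3
python3 -m pendant '[[0,0,0.2,0,0,0],[0,0,0.2,0,0,0],[0,0,0,0,0,0],[0,0,0,0,0,0],[0,0,0,0,0,0]]'
cat > loc.py <<'E'
from h import *
s=r.get_state();a=np.radians(4.6);d=s["tool_pos"][:2]-[.491,-.042]
x,y=d[0]*np.cos(a)+d[1]*np.sin(a),-d[0]*np.sin(a)+d[1]*np.cos(a)
yaw=np.degrees(R.from_quat(s["eef_rot"]).as_euler("xyz"))
print("loc mm x %.1f y %.1f thin(L) %.1f thin(R) %.1f z %.1f"%(x*1e3,y*1e3,y*1e3-108.7,y*1e3+108.7,s["tool_pos"][2]*1e3),yaw.round(2),s["contact_force"].round(1),s["q"].round(2),s["clock"])
E
python3 loc.py
```

```text
clock: 13.13
tool_pos: [0.5132, 0.2176, 0.0128]
eef_rot: [0.677, 0.736, 0.004, 0.0]
clock: 13.55
tool_pos: [0.4087, 0.2048, 0.0134]
eef_rot: [0.676, 0.737, -0.006, 0.001]
clock: 13.97
tool_pos: [0.4128, 0.2049, 0.0037]
eef_rot: [0.678, 0.735, -0.003, 0.001]
contact_force: [-1.1, -0.5, -0.6]
opening: 0.311
finger_force: 20.0
loc mm x -58.2 y 252.3 thin(L) 143.6 thin(R) 361.0 z 3.7 [-179.83    0.36   94.7 ] [-1.1 -0.5 -0.6] [-0.54  0.95 -0.05  2.19  1.25  0.04 -1.73] 13.9667
```

Joint 6 is at its limit here because the elbow lies in plane. I'll set the wedge down a little farther out, turn the hand half round and regrasp, which should swing the elbow aside.

```bash
python3 -m pendant '[[0,0.6,0,0,0,0],[0,0.6,0,0,0,0],[0,0.6,0,0,0,0],[0,0,0,0,0,0],[0,0,0,0,0,0]]'|head -3; python3 loc.py
python3 -m pendant '[[0,0,0.05,0,0,0],[0,0,0.03,0,0,0],[0,0,0,0,0,0],[0,0,0,0,0,0],[0,0,0,0,0,0]]'|head -3; python3 loc.py
```

```text
clock: 14.38
tool_pos: [0.4576, 0.2081, 0.0035]
eef_rot: [0.678, 0.735, -0.003, 0.001]
loc mm x -13.2 y 252.0 thin(L) 143.3 thin(R) 360.7 z 3.5 [-179.79    0.3    94.56] [-0.1  0.3 -0.9] [-0.31  0.97 -0.35  2.05  1.1   0.33 -1.51] 14.3833
clock: 14.8
tool_pos: [0.4561, 0.2083, 0.0018]
eef_rot: [0.677, 0.736, -0.004, 0.001]
loc mm x -14.7 y 252.3 thin(L) 143.6 thin(R) 361.0 z 1.8 [-179.74    0.41   94.79] [-1.7 -1.9  6. ] [-0.31  0.97 -0.35  2.05  1.11  0.32 -1.52] 14.8
```

```bash
python3 -m pendant '[[0,0,0,0,0,0],[0,0,0,0,0,0],[0,0,0,0,0,0],[0,0,-0.6,0,0,0],[0,0,-1,0,0,0]]' 0.5|head -5
for i in 1 2 3 4 5; do python3 -m pendant '[[0,0,0,0,0,-0.0398],[0,0,0,0,0,-0.0398],[0,0,0,0,0,-0.0398],[0,0,0,0,0,-0.0398],[0,0,0,0,0,-0.0398]]' |head -3|tail -2; done
python3 -m pendant '[[0,0,0,0,0,-0.005],[0,0,0,0,0,0],[0,0,0,0,0,0]]'|head -3;python3 loc.py; python3 look.py w5|head -14
```

```text
clock: 15.22
tool_pos: [0.456, 0.2082, 0.0401]
eef_rot: [0.677, 0.736, -0.005, 0.0]
contact_force: [1.0, -0.6, -0.7]
opening: 0.669
tool_pos: [0.4575, 0.2087, 0.0414]
eef_rot: [0.416, 0.909, -0.003, -0.0]
tool_pos: [0.4574, 0.2087, 0.0413]
eef_rot: [0.116, 0.993, -0.003, -0.001]
tool_pos: [0.4574, 0.2086, 0.0412]
eef_rot: [-0.195, 0.981, -0.003, -0.002]
tool_pos: [0.4574, 0.2086, 0.0412]
eef_rot: [-0.487, 0.873, -0.002, -0.003]
tool_pos: [0.4574, 0.2086, 0.0412]
eef_rot: [0.732, -0.681, 0.001, 0.004]
clock: 17.55
tool_pos: [0.4574, 0.2087, 0.0413]
eef_rot: [0.734, -0.679, 0.001, 0.003]
loc mm x -13.4 y 252.6 thin(L) 143.9 thin(R) 361.3 z 41.3 [179.78  -0.35 -85.51] [-0.  -0.4 -0.1] [ 0.02  1.08 -0.97  2.03  1.3   0.86  1.47] 17.55
17.55 [0.4574 0.2087 0.0413] yaw -85.51 table 0.0014
[255. 137.] [  227    33    54   212 10141] cloud (array([459.1, 163.4]), array([ 32.7, 131.8]), 4.76) [0.0035 0.0076 0.0275]
heel 1869 (array([455.9, 206. ]), array([27.9, 24.7]), 5.24) [0.4561 0.204  0.0261]
ramp 8071 (array([459.1, 163.4]), array([ 32.7, 131.8]), 4.76) [0.4611 0.1444 0.0068]
corners z=0 [[0.4809, 0.0992, 0.0], [0.4509, 0.0961, 0.0], [0.4338, 0.2269, 0.0], [0.4699, 0.2307, 0.0]]
[413. 293.] [393 263  33  62 964] cloud (array([419.8, 183.7]), array([ 4.4, 16.2]), 8.67) [0.1163 0.1245 0.1283]
corners z=0 [[0.3575, 0.2376, 0.0], [0.3393, 0.2319, 0.0], [0.3187, 0.2811, 0.0], [0.3379, 0.2875, 0.0]]
[437. 341.] [ 334  336  178   12 1203] cloud (array([394.9, 242.1]), array([ 39.7, 136.1]), 24.66) [0.1302 0.1322 0.1395]
corners z=0 [[0.3887, 0.2995, 0.0], [0.2546, 0.2895, 0.0], [0.2515, 0.2994, 0.0], [0.3872, 0.3095, 0.0]]
[246. 344.] [174 342 138   6 643] cloud (array([468.5, 249.3]), array([ 94., 125.]), 5.77) [0.0007 0.1329 0.1397]
ramp 95 (array([462.4, 309.9]), array([94. ,  3.2]), 5.77) [0.454  0.3089 0.001 ]
corners z=0 [[0.5092, 0.3139, 0.0], [0.4054, 0.3062, 0.0], [0.4048, 0.3108, 0.0], [0.5092, 0.3185, 0.0]]
```

View pics/w5.png

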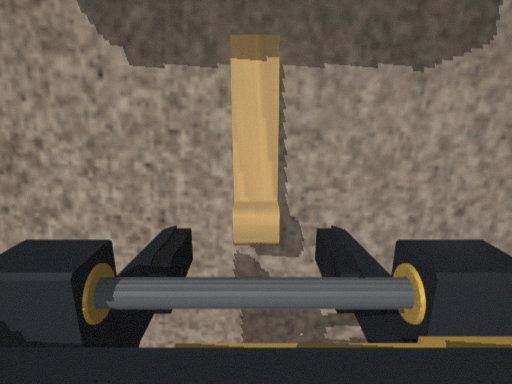

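The wedge lies square at (255,137) in the picture, heel between the open fingers' line. The elbow is now swung aside (joint 6 at 0.86). Regrasping.

```bash
python3 -m pendant '[[0.07,0.05,0.5,0,0,0],[0,0,0.5,0,0,0],[0,0,0.4,0,0,0],[0,0,0.16,0,0,0],[0,0,0,0,0,0]]'|head -3;python3 loc.py
python3 -m pendant '[[0,0,0,0,0,0],[0,0,0,0,0,0],[0,0,0,0,0,0],[0,0,0,0,0,0],[0,0,0,0,0,0]]' -1 20|tail -2
python3 -m pendant '[[0,0,0,0,0,0],[0,0,0,0,0,0],[0,0,0,0,0,0],[0,0,-0.2,0,0,0],[0,0,-0.2,0,0,0]]'
python3 -m pendant '[[0,0.7,0,0,0,0],[0,0.7,0,0,0,0],[0,0.7,0,0,0,0],[0,0.7,0,0,0,0],[0,0,0,0,0,0]]'|tail -3
python3 loc.py
```

```text
clock: 18.02
tool_pos: [0.4558, 0.2064, 0.0017]
eef_rot: [0.735, -0.678, 0.001, 0.004]
loc mm x -15.2 y 250.4 thin(L) 141.7 thin(R) 359.1 z 1.7 [179.72  -0.38 -85.4 ] [0.5 0.3 0.1] [ 0.    1.14 -0.92  2.04  1.4   0.83  1.4 ] 18.0167
opening: 0.393
finger_force: 0.0
clock: 18.85
tool_pos: [0.456, 0.2066, 0.0126]
eef_rot: [0.735, -0.678, 0.001, 0.004]
contact_force: [-0.6, -1.0, -0.4]
opening: 0.313
finger_force: 20.0
contact_force: [-0.0, 0.6, -1.3]
opening: 0.314
finger_force: 20.0
loc mm x -88.0 y 250.5 thin(L) 141.8 thin(R) 359.2 z 13.3 [179.61  -0.35 -85.08] [-0.   0.6 -1.3] [-0.05  1.11 -0.94  2.24  1.53  0.82  1.11] 19.2667
```

```bash
python3 -m pendant '[[0,-0.06,0.2,0,0,0],[0,0,0.2,0,0,0],[0,0,0.04,0,0,0],[0,0,0,0,0,0],[0,0,0,0,0,0]]'|tail -3;python3 loc.py
python3 -m pendant '[[0.3,0,0,0,0,0],[0.3,0,0,0,0,0],[0.3,0,0,0,0,0],[0.25,0,0,0,0,0],[0,0,0,0,0,0]]'|tail -3;python3 loc.py
```

```text
contact_force: [0.6, -2.4, 9.0]
opening: 0.318
finger_force: 20.0
loc mm x -81.4 y 250.9 thin(L) 142.2 thin(R) 359.6 z 2.0 [179.95  -0.31 -85.43] [ 0.6 -2.4  9. ] [-0.05  1.14 -0.93  2.22  1.56  0.82  1.1 ] 19.6833
contact_force: [0.1, 0.4, 7.6]
opening: 0.315
finger_force: 20.0
loc mm x -82.4 y 221.0 thin(L) 112.3 thin(R) 329.7 z 2.1 [179.85  -0.29 -85.42] [0.1 0.4 7.6] [ 0.01  1.13 -0.92  2.26  1.59  0.81  1.12] 20.1
```

```bash
python3 -m pendant '[[0,0.1,-0.03,0,0,0],[0.1,0,0,0,0,0],[0.1,0,0,0,0,0],[0,0,0,0,0,0],[0,0,0,0,0,0]]'|tail -3;python3 loc.py
for i in 1 2 3; do python3 -m pendant '[[0.08,0,0,0,0,0],[0,0,0,0,0,0],[0,0,0,0,0,0]]'>/dev/null; python3 loc.py; done
```

```text
contact_force: [0.3, 0.4, -1.1]
opening: 0.318
finger_force: 20.0
loc mm x -85.7 y 216.1 thin(L) 107.4 thin(R) 324.8 z 2.4 [179.77  -0.39 -85.38] [ 0.3  0.4 -1.1] [ 0.02  1.13 -0.92  2.27  1.6   0.81  1.11] 20.5167
loc mm x -85.7 y 214.7 thin(L) 106.0 thin(R) 323.4 z 2.6 [179.79  -0.35 -85.35] [ 0.6  0.1 -0.4] [ 0.02  1.13 -0.92  2.27  1.6   0.81  1.11] 20.7667
loc mm x -85.7 y 212.7 thin(L) 104.0 thin(R) 321.4 z 2.7 [179.79  -0.35 -85.35] [ 0.1  1.2 -0.2] [ 0.02  1.13 -0.92  2.27  1.6   0.81  1.11] 21.0167
loc mm x -85.7 y 210.7 thin(L) 102.0 thin(R) 319.4 z 2.7 [179.79  -0.34 -85.35] [-0.8 -0.1 -0.6] [ 0.03  1.13 -0.92  2.28  1.6   0.81  1.12] 21.2667
```

```bash
for i in 1 2 3; do python3 -m pendant '[[0.08,0,0,0,0,0],[0,0,0,0,0,0],[0,0,0,0,0,0]]'>/dev/null; python3 loc.py; done
```

```text
loc mm x -85.6 y 209.6 thin(L) 100.9 thin(R) 318.3 z 2.9 [179.81  -0.25 -85.32] [-0.7  2.1 -0.3] [ 0.03  1.13 -0.92  2.28  1.61  0.8   1.12] 21.5167
loc mm x -85.6 y 209.3 thin(L) 100.6 thin(R) 318.0 z 3.2 [ 1.798e+02 -4.000e-02 -8.526e+01] [-2.3  6.1  0. ] [ 0.03  1.13 -0.92  2.28  1.61  0.8   1.12] 21.7667
loc mm x -85.6 y 209.1 thin(L) 100.4 thin(R) 317.8 z 3.5 [ 1.798e+02  1.700e-01 -8.520e+01] [-1.8  8.4  0.2] [ 0.04  1.13 -0.92  2.28  1.61  0.8   1.12] 22.0167
```

Front-left also stops it dead at the same depth, so it bears. I'll lift over and go to the right side, checking the garlic clearance from the stored depth.

```bash
python3 -m pendant '[[-0.4,0,0,0,0,0],[-0.7,0,0,0,0,0],[-0.9,0,-0.5,0,0,0],[0,-0.3,-1,0,0,0],[0,-0.9,-1,0,0,0]]'|head -3
python3 -m pendant '[[0,-1,-1,0,0,0],[0,-1,-1,0,0,0],[0,-1,-1,0,0,0],[0,-1,-0.8,0,0,0],[0,0,0,0,0,0]]'|head -3
for i in 1 2; do python3 -m pendant '[[0,0,0,0,0,0.0398],[0,0,0,0,0,0.0398],[0,0,0,0,0,0.0398],[0,0,0,0,0,0.0398],[0,0,0,0,0,0.0398]]' |head -3|tail -2; done
python3 -m pendant '[[0,0,0,0,0,0.0398],[0,0,0,0,0,0.0398],[0,0,0,0,0,0.0208],[0,0,0,0,0,0],[0,0,0,0,0,0]]' ; python3 loc.py
python3 - <<'E'
from h import *
for n in("top","scene"):
    P=cloud(cam(n),np.load(n+"0.npz")["d"]);Q=P[(P[...,2]>.015)&(P[...,2]<.1)&(P[...,0]>.6)&(P[...,0]<.8)&(P[...,1]<-.1)&(P[...,1]>-.3)]
    print(n,len(Q),rect(Q),Q[:,2].max())
E
```

```text
clock: 22.43
tool_pos: [0.4117, 0.2086, 0.065]
eef_rot: [0.737, -0.675, -0.0, 0.006]
clock: 22.85
tool_pos: [0.5211, 0.2176, 0.1631]
eef_rot: [0.733, -0.68, 0.003, -0.001]
tool_pos: [0.5139, 0.2156, 0.1585]
eef_rot: [-0.489, 0.873, -0.003, -0.005]
tool_pos: [0.5138, 0.2157, 0.1586]
eef_rot: [-0.197, 0.98, -0.004, -0.004]
clock: 24.1
tool_pos: [0.5142, 0.2161, 0.1589]
eef_rot: [-0.045, 0.999, -0.004, -0.002]
contact_force: [0.2, 0.1, -1.1]
opening: 0.314
finger_force: 20.0
loc mm x 43.8 y 255.4 thin(L) 146.7 thin(R) 364.1 z 158.9 [-179.55   -0.3  -174.9 ] [ 0.2  0.1 -1.1] [-0.07  0.8  -0.72  1.82  0.72  0.81  0.49] 24.1
top 237 (array([ 754.5, -212.6]), array([53.9, 52.5]), 46.24) 0.06000264015067036
scene 136 (array([ 747.9, -209.9]), array([50.7, 49. ]), 48.59) 0.05868792390446609
```

```bash
for i in 1 2 3 4; do python3 -m pendant '[[-0.06,-1,0,0,0,0],[-0.06,-1,0,0,0,0],[-0.06,-1,0,0,0,0],[-0.06,-1,0,0,0,0],[-0.06,-1,0,0,0,0]]'|head -2|tail -1; done
for i in 1 2; do python3 -m pendant '[[0,0,0,0,0,0.0398],[0,0,0,0,0,0.0398],[0,0,0,0,0,0.0398],[0,0,0,0,0,0.0398],[0,0,0,0,0,0.0398]]' |head -3|tail -2; done
python3 -m pendant '[[0,0,0,0,0,0.0398],[0,0,0,0,0,0.0398],[0,0,0,0,0,0.0252],[0,0,0,0,0,0],[0,0,0,0,0,0]]' ; python3 loc.py
```

```text
tool_pos: [0.5329, 0.0913, 0.1597]
tool_pos: [0.5511, -0.0326, 0.1605]
tool_pos: [0.5693, -0.1564, 0.1611]
tool_pos: [0.5876, -0.2801, 0.1617]
tool_pos: [0.5875, -0.2787, 0.1616]
eef_rot: [0.268, 0.963, -0.003, -0.002]
tool_pos: [0.5875, -0.2785, 0.1616]
eef_rot: [0.551, 0.834, -0.004, -0.001]
clock: 27.02
tool_pos: [0.5878, -0.2785, 0.1618]
eef_rot: [0.677, 0.736, -0.004, 0.0]
contact_force: [-0.1, 0.8, 0.5]
opening: 0.313
finger_force: 20.0
loc mm x 77.6 y -243.5 thin(L) -352.2 thin(R) -134.8 z 161.8 [-179.71    0.31   94.71] [-0.1  0.8  0.5] [ 0.57  0.83 -0.38  1.54  0.39  0.84  0.12] 27.0167
```

```bash
python3 -m pendant '[[0,0,1,0,0,0],[0,0,1,0,0,0],[0,0,1,0,0,0],[0,0,1,0,0,0],[0,0,1,0,0,0]]'|head -2
python3 -m pendant '[[0,0,0.6,0,0,0],[0,0,0.5,0,0,0],[0,0,0.25,0,0,0],[0,0,0,0,0,0],[0,0,0,0,0,0]]'|head -2;python3 loc.py
python3 -m pendant '[[0.3,0,0,0,0,0],[0.3,0,0,0,0,0],[0.3,0,0,0,0,0],[0,0,0,0,0,0],[0,0,0,0,0,0]]'|tail -3;python3 loc.py
```

```text
clock: 27.43
tool_pos: [0.5876, -0.2795, 0.0359]
clock: 27.85
tool_pos: [0.5886, -0.2799, 0.0041]
loc mm x 78.2 y -245.0 thin(L) -353.7 thin(R) -136.3 z 4.1 [-179.87    0.36   94.52] [ 0.1 -0.8 -0. ] [ 0.52  1.05 -0.29  1.6   0.49  0.57  0.03] 27.85
contact_force: [-0.0, 0.1, -0.3]
opening: 0.317
finger_force: 20.0
loc mm x 78.1 y -221.0 thin(L) -329.7 thin(R) -112.3 z 3.8 [-179.82    0.31   94.61] [-0.   0.1 -0.3] [ 0.48  1.04 -0.27  1.64  0.49  0.54 -0.  ] 28.2667
```

```bash
python3 -m pendant '[[0.1,0,0.05,0,0,0],[0.1,0,0,0,0,0],[0,0,0,0,0,0],[0,0,0,0,0,0]]'>/dev/null;python3 loc.py
for i in 1 2 3 4 5; do python3 -m pendant '[[0.09,0,0,0,0,0],[0,0,0,0,0,0],[0,0,0,0,0,0]]'>/dev/null; python3 loc.py; done
```

```text
loc mm x 77.5 y -217.3 thin(L) -326.0 thin(R) -108.6 z 2.1 [-179.79    0.34   94.5 ] [-0.1  0.1 -1.3] [ 0.48  1.04 -0.27  1.64  0.49  0.53 -0.01] 28.6
loc mm x 77.6 y -214.9 thin(L) -323.6 thin(R) -106.2 z 2.1 [-179.8     0.33   94.5 ] [ 0.  -0.6  0. ] [ 0.47  1.04 -0.27  1.65  0.49  0.53 -0.02] 28.85
loc mm x 77.5 y -213.6 thin(L) -322.3 thin(R) -104.9 z 2.2 [-179.8     0.4    94.47] [-0.2 -1.7 -0.6] [ 0.47  1.04 -0.27  1.65  0.49  0.52 -0.02] 29.1
loc mm x 77.4 y -213.4 thin(L) -322.1 thin(R) -104.7 z 2.5 [-179.81    0.55   94.4 ] [ 0.9 -5.7  0.5] [ 0.47  1.04 -0.26  1.65  0.49  0.52 -0.02] 29.35
loc mm x 77.2 y -213.2 thin(L) -321.9 thin(R) -104.5 z 2.7 [-179.83    0.7    94.33] [-0.2 -8.9  0.7] [ 0.46  1.03 -0.26  1.65  0.49  0.52 -0.03] 29.6
loc mm x 77.1 y -213.0 thin(L) -321.7 thin(R) -104.3 z 2.9 [-179.84    0.85   94.27] [  0.6 -10.3   1.4] [ 0.46  1.03 -0.26  1.66  0.49  0.52 -0.03] 29.85
```

Rear-right stops it dead too. By elimination the hanging foot should be front-right, which I'll confirm by feel.

```bash
python3 -m pendant '[[-0.4,0,0,0,0,0],[-0.6,0,0,0,0,0],[-0.8,0,-0.2,0,0,0],[0,-0.5,-0.2,0,0,0],[0,-1,0,0,0,0]]'|head -2
python3 -m pendant '[[0,-1,0,0,0,0],[0,-1,0,0,0,0],[0,-1,0,0,0,0],[0,-1,0,0,0,0],[0,-1,0,0,0,0]]'|head -2
python3 -m pendant '[[0,0,0,0,0,0],[0,0,0,0,0,0],[0,0,0,0,0,0]]'|tail -3;python3 loc.py
```

```text
clock: 30.27
tool_pos: [0.5548, -0.289, 0.0134]
clock: 30.68
tool_pos: [0.4256, -0.2978, 0.0131]
contact_force: [0.5, 0.2, -1.1]
opening: 0.316
finger_force: 20.0
loc mm x -83.5 y -250.2 thin(L) -358.9 thin(R) -141.5 z 13.0 [-179.92    0.3    94.53] [ 0.5  0.2 -1.1] [ 0.61  0.94 -0.16  2.01  0.6   0.23  0.01] 30.9333
```

```bash
python3 -m pendant '[[0,-0.06,0.2,0,0,0],[0,0,0.22,0,0,0],[0,0,0,0,0,0],[0,0,0,0,0,0]]'|tail -3;python3 loc.py
python3 -m pendant '[[0.3,0,0,0,0,0],[0.3,0,0,0,0,0],[0.3,0,0,0,0,0],[0.2,0,0,0,0,0],[0,0,0,0,0,0]]'|tail -3;python3 loc.py
for i in 1 2 3 4; do python3 -m pendant '[[0.08,0,0,0,0,0],[0.04,0,0,0,0,0],[0,0,0,0,0,0]]'>/dev/null; python3 loc.py; done
```

```text
contact_force: [-0.6, 1.0, -0.1]
opening: 0.315
finger_force: 20.0
loc mm x -86.1 y -250.4 thin(L) -359.1 thin(R) -141.7 z 1.9 [-179.79    0.32   94.54] [-0.6  1.  -0.1] [ 0.6   0.96 -0.13  2.01  0.61  0.2  -0.  ] 31.2667
contact_force: [-0.4, 0.6, -0.8]
opening: 0.317
finger_force: 20.0
loc mm x -86.2 y -220.9 thin(L) -329.6 thin(R) -112.2 z 2.3 [-179.76    0.25   94.66] [-0.4  0.6 -0.8] [ 0.53  0.96 -0.09  2.07  0.6   0.14 -0.04] 31.6833
loc mm x -86.4 y -220.3 thin(L) -329.0 thin(R) -111.6 z 2.3 [-179.8     0.35   94.5 ] [-1.1  0.1 -0.5] [ 0.52  0.96 -0.09  2.07  0.6   0.14 -0.05] 31.9333
loc mm x -86.5 y -217.1 thin(L) -325.8 thin(R) -108.4 z 2.2 [-179.8     0.33   94.49] [ 0.5  0.4 -0.5] [ 0.52  0.96 -0.08  2.08  0.6   0.13 -0.05] 32.1833
loc mm x -86.4 y -213.9 thin(L) -322.6 thin(R) -105.2 z 2.2 [-179.79    0.32   94.51] [ 0.5 -0.5 -0.2] [ 0.51  0.96 -0.08  2.08  0.6   0.13 -0.06] 32.4333
loc mm x -86.4 y -210.8 thin(L) -319.5 thin(R) -102.1 z 2.2 [-179.79    0.32   94.52] [-0.2  0.4 -0.5] [ 0.5   0.95 -0.07  2.09  0.6   0.12 -0.06] 32.6833
```

```bash
for i in 1 2 3 4 5; do python3 -m pendant '[[0.08,0,0,0,0,0],[0.08,0,0,0,0,0],[0,0,0,0,0,0]]'>/dev/null; python3 loc.py; done
```

```text
loc mm x -86.4 y -206.6 thin(L) -315.3 thin(R) -97.9 z 2.2 [-179.79    0.31   94.53] [ 0.4 -0.7 -0.3] [ 0.49  0.95 -0.07  2.1   0.6   0.11 -0.07] 32.9333
loc mm x -86.4 y -202.7 thin(L) -311.4 thin(R) -94.0 z 2.1 [-179.79    0.31   94.53] [ 0.4  1.5 -1.2] [ 0.48  0.95 -0.06  2.1   0.6   0.1  -0.08] 33.1833
loc mm x -86.4 y -198.7 thin(L) -307.4 thin(R) -90.0 z 2.1 [-179.79    0.31   94.53] [ 0.2  0.9 -0.6] [ 0.47  0.95 -0.06  2.11  0.6   0.1  -0.08] 33.4333
loc mm x -86.4 y -194.7 thin(L) -303.4 thin(R) -86.0 z 2.1 [-179.79    0.31   94.53] [-0.1 -0.3 -1.5] [ 0.46  0.95 -0.05  2.12  0.6   0.09 -0.09] 33.6833
loc mm x -86.3 y -190.7 thin(L) -299.4 thin(R) -82.0 z 2.1 [-179.79    0.31   94.53] [ 0.5  0.3 -1.4] [ 0.45  0.95 -0.05  2.12  0.6   0.08 -0.1 ] 33.9333
```

It goes in freely, so this is the hanging foot.

```bash
for i in 1 2 3 4 5 6; do python3 -m pendant '[[0.08,0,0,0,0,0],[0,0,0,0,0,0],[0,0,0,0,0,0]]'>/dev/null; python3 loc.py; done
```

```text
loc mm x -86.4 y -189.1 thin(L) -297.8 thin(R) -80.4 z 2.1 [-179.79    0.34   94.51] [ 0.3 -0.2 -0.9] [ 0.44  0.95 -0.04  2.13  0.6   0.08 -0.1 ] 34.1833
loc mm x -86.4 y -187.1 thin(L) -295.8 thin(R) -78.4 z 2.1 [-179.79    0.33   94.5 ] [-1.1 -0.2 -0.5] [ 0.44  0.95 -0.04  2.13  0.6   0.07 -0.11] 34.4333
loc mm x -86.4 y -185.1 thin(L) -293.8 thin(R) -76.4 z 2.0 [-179.79    0.33   94.51] [ 0.   0.  -1.2] [ 0.43  0.95 -0.04  2.13  0.6   0.07 -0.11] 34.6833
loc mm x -86.4 y -183.0 thin(L) -291.7 thin(R) -74.3 z 2.0 [-179.79    0.33   94.51] [ 0.   0.3 -1.7] [ 0.43  0.95 -0.04  2.14  0.6   0.06 -0.12] 34.9333
loc mm x -86.4 y -181.1 thin(L) -289.8 thin(R) -72.4 z 2.0 [-179.79    0.33   94.51] [-0.2  0.6 -1.4] [ 0.42  0.95 -0.03  2.14  0.61  0.06 -0.13] 35.1833
loc mm x -86.4 y -179.8 thin(L) -288.5 thin(R) -71.1 z 2.0 [-179.79    0.38   94.47] [-0.2 -2.4 -2.9] [ 0.42  0.95 -0.03  2.14  0.61  0.06 -0.14] 35.4333
```

```bash
python3 -m pendant '[[0,0,0.04,0,0,0],[0,0,0,0,0,0],[0,0,0,0,0,0]]'>/dev/null; python3 loc.py;for i in 1 2 3; do python3 -m pendant '[[0.08,0,0,0,0,0],[0,0,0,0,0,0],[0,0,0,0,0,0]]'>/dev/null; python3 loc.py; done
```

```text
loc mm x -86.4 y -179.7 thin(L) -288.4 thin(R) -71.0 z 1.5 [-179.82    0.38   94.47] [ 0.  -2.5  4.1] [ 0.41  0.95 -0.03  2.14  0.62  0.05 -0.14] 35.6833
loc mm x -86.3 y -178.4 thin(L) -287.1 thin(R) -69.7 z 1.4 [-179.83    0.45   94.42] [-0.4 -4.   6.6] [ 0.41  0.95 -0.03  2.15  0.63  0.05 -0.16] 35.9333
loc mm x -86.3 y -177.6 thin(L) -286.3 thin(R) -68.9 z 1.5 [-179.83    0.53   94.36] [-0.4 -6.2  5.4] [ 0.41  0.95 -0.02  2.15  0.65  0.05 -0.19] 36.1833
loc mm x -86.4 y -176.9 thin(L) -285.6 thin(R) -68.2 z 1.5 [-179.82    0.64   94.28] [ 0.6 -9.3  4.1] [ 0.4   0.95 -0.02  2.15  0.7   0.05 -0.23] 36.4333
```

```bash
python3 -m pendant '[[0,0,0,0,0,0],[0,0,0,0,0,0],[0,0,0,0,0,0],[0,0,0,0,0,0],[0,0,0,0,0,0]]' 0.4|tail -3;python3 loc.py
python3 -m pendant '[[0,0,-0.3,0,0,0],[0,0,-0.6,0,0,0],[-0.3,0,-0.8,0,0,0],[-0.5,0,-0.8,0,0,0],[-0.5,0,-0.8,0,0,0]]'|tail -3
python3 -m pendant '[[-0.8,0,-0.5,0,0,0],[-0.8,0,0,0,0,0],[0,0,0,0,0,0],[0,0,0,0,0,0],[0,0,0,0,0,0]]'|tail -3;python3 loc.py
python3 look.py w6|head -5; python3 - <<'E'
from h import *
p,d=optics.snapshot("top");C=cam("top");P=cloud(C,d);np.savez("top6.npz",p=p,d=d)
a=np.radians(4.6)
for m,st,ce in comps(woodmask(p),30):
    Q=P[m];Q=Q[Q[:,2]>-.1]
    if len(Q)>20: print(ce,rect(Q),Q[:,2].max())
p2,_=optics.snapshot("scene")
cv2.imwrite("pics/both6.png",np.hstack([cv2.resize(p[150:300,220:370],(400,400)),cv2.resize(cv2.imread("pics/w6.png"),(400,300))[:,:].repeat(1,0) if 0 else cv2.copyMakeBorder(cv2.resize(cv2.imread("pics/w6.png"),(400,300)),0,100,0,0,cv2.BORDER_CONSTANT)]))
E
```

```text
contact_force: [0.2, -0.6, -0.0]
opening: 0.671
finger_force: 0.0
loc mm x -86.3 y -172.4 thin(L) -281.1 thin(R) -63.7 z 0.8 [-179.79    0.27   94.55] [ 0.2 -0.6 -0. ] [ 0.4   0.96 -0.03  2.15  0.7   0.04 -0.23] 36.85
contact_force: [-0.1, 0.0, -0.4]
opening: 0.701
finger_force: 0.0
contact_force: [-0.2, 1.1, -0.2]
opening: 0.696
finger_force: 0.0
loc mm x -86.5 y -244.0 thin(L) -352.7 thin(R) -135.3 z 96.3 [-179.76    0.27   94.54] [-0.2  1.1 -0.2] [ 0.72  0.8  -0.35  2.    0.62  0.45 -0.02] 37.6833
37.6833 [ 0.4243 -0.2921  0.0963] yaw 94.54 table 0.0014
[254.  73.] [ 234   18   41  111 4411] cloud (array([ 416.6, -199.3]), array([31.6, 76.9]), 4.47) [0.0063 0.0094 0.0278]
heel 1376 (array([ 418.5, -223.8]), array([28. , 23.5]), 4.43) [ 0.4185 -0.2237  0.0262]
ramp 3018 (array([ 416.6, -199.3]), array([31.6, 76.9]), 4.47) [ 0.4157 -0.1866  0.0083]
corners z=0 [[0.4037, -0.2388, 0.0], [0.3989, -0.1606, 0.0], [0.4279, -0.1583, 0.0], [0.4355, -0.2363, 0.0]]
[291.62198795  90.19879518] (array([868.6, -34.3]), array([109.4,  95.4]), 8.03) 0.08987306364621395
[323.24489796  82.57142857] (array([ 867.1, -123.7]), array([25.7, 22.1]), 74.63) 0.11055672995351662
[255.15151515  83.3030303 ] (array([867.7,  86.3]), array([16.3, 24.9]), 0.09) 0.10905259312308502
[205.35 104.75] (array([829.8, 256.7]), array([67. , 14.1]), 22.11) 0.09298226649419439
[420.57575758 223.87878788] (array([ 451.5, -269.3]), array([12.9, 26.6]), 16.16) 0.473959737532776
[344.64921466 226.31937173] (array([ 417.2, -208.3]), array([30.4, 69. ]), 1.13) 0.02974292533239553
[158.16155989 250.1545961 ] (array([344.8, 412.7]), array([ 46.9, 172.6]), 56.33) 0.042031063308140215
[310.92857143 363.68571429] (array([-24.3, -83.8]), array([26.1, 80.4]), 89.93) 0.01669384169603716
```

View pics/both6.png

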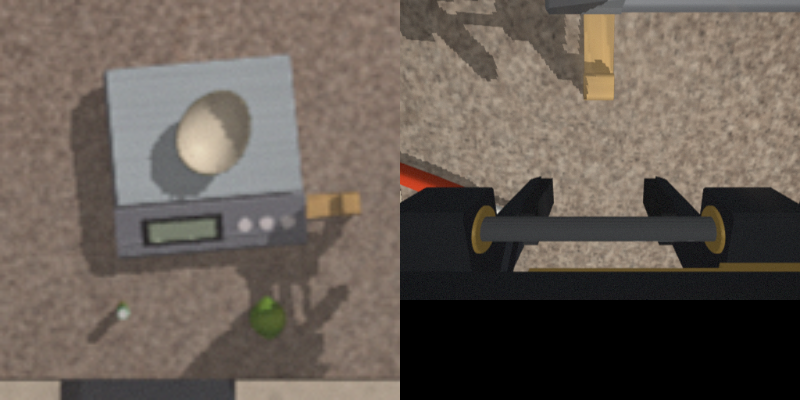

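The wedge is under the front-right foot: heel centre at local (-87,-175) mm, square and flat. To be sure it bears flat without the grip, I'll press lightly on the heel from behind with shut fingers.

```bash
python3 -m pendant '[[0,0,0.8,0,0,0],[0,0,0.8,0,0,0],[0,0,0.8,0,0,0],[0,0,0.6,0,0,0],[0,0,0.5,0,0,0]]' -1 |tail -3
python3 -m pendant '[[0,0,0.06,0,0,0],[0.3,0,0,0,0,0],[0.4,0,0,0,0,0],[0.4,0,0,0,0,0],[0,0,0,0,0,0]]' |tail -3;python3 loc.py
for i in 1 2 3 4 5 6; do python3 -m pendant '[[0.1,0,0,0,0,0],[0.05,0,0,0,0,0],[0,0,0,0,0,0]]'>/dev/null; python3 loc.py|cut -c1-120; done
```

```text
contact_force: [0.3, -0.0, 0.4]
opening: 0.348
finger_force: 0.0
contact_force: [-0.6, 0.3, -0.2]
opening: 0.003
finger_force: 0.0
loc mm x -85.6 y -215.0 thin(L) -323.7 thin(R) -106.3 z 8.0 [-179.84    0.22   94.72] [-0.6  0.3 -0.2] [ 0.54  0.94 -0.13  2.08  0.73  0.16 -0.18] 38.6667
loc mm x -86.2 y -214.7 thin(L) -323.4 thin(R) -106.0 z 7.6 [-179.83    0.36   94.49] [ 0.3 -0.1 -0.1] [ 0.53  0.94 -0.1
loc mm x -86.4 y -210.6 thin(L) -319.3 thin(R) -101.9 z 7.2 [-179.8     0.33   94.49] [-0.2 -0.4  0.9] [ 0.52  0.94 -0.1
loc mm x -86.4 y -206.5 thin(L) -315.2 thin(R) -97.8 z 7.1 [-179.79    0.32   94.52] [ 0.4  0.1 -0.1] [ 0.51  0.94 -0.11
loc mm x -86.4 y -202.7 thin(L) -311.4 thin(R) -94.0 z 7.1 [-179.79    0.32   94.53] [ 0.4 -0.   0.2] [ 0.5   0.94 -0.1 
loc mm x -86.4 y -199.1 thin(L) -307.8 thin(R) -90.4 z 7.1 [-179.79    0.33   94.52] [-0.1 -0.3 -0.3] [ 0.49  0.94 -0.09
loc mm x -86.5 y -198.8 thin(L) -307.5 thin(R) -90.1 z 7.3 [-179.79    0.59   94.33] [-0.2 -5.9 -2.1] [ 0.48  0.94 -0.08
```

```bash
for i in 1 2; do python3 -m pendant '[[0.08,0,0,0,0,0],[0,0,0,0,0,0],[0,0,0,0,0,0]]'>/dev/null; python3 loc.py|cut -c1-110; done
python3 -m pendant '[[-0.2,0,0,0,0,0],[-0.4,0,0,0,0,0],[-0.6,0,0,0,0,0],[-0.6,0,-0.6,0,0,0],[-0.3,0,-1,0,0,0]]' |tail -3
python3 -m pendant '[[0,0,-1,0,0,0],[0,0,-1,0,0,0],[0,0,0,0,0,0],[0,0,0,0,0,0],[0,0,0,0,0,0]]' |tail -3;python3 loc.py; python3 look.py w7|head -4
```

```text
loc mm x -86.6 y -198.7 thin(L) -307.4 thin(R) -90.0 z 7.4 [-179.79    0.73   94.23] [  0.4 -10.2  -1.8] [ 0.4
loc mm x -86.7 y -198.6 thin(L) -307.3 thin(R) -89.9 z 7.5 [-179.79    0.87   94.12] [  0.5 -13.5  -3.2] [ 0.4
contact_force: [0.3, -0.8, -0.1]
opening: 0.005
finger_force: 0.0
contact_force: [-0.0, -0.4, -1.1]
opening: 0.004
finger_force: 0.0
loc mm x -86.6 y -243.4 thin(L) -352.1 thin(R) -134.7 z 97.0 [-179.76    0.31   94.5 ] [-0.  -0.4 -1.1] [ 0.73  0.8  -0.36  2.01  0.64  0.45 -0.04] 41.5
41.5 [ 0.4242 -0.2916  0.097 ] yaw 94.5 table 0.0014
[254.  74.] [ 234   19   41  111 4359] cloud (array([ 416.9, -199.4]), array([31.5, 77.5]), 3.52) [0.0066 0.0095 0.0279]
heel 1367 (array([ 418.5, -224.1]), array([28. , 23.6]), 4.56) [ 0.4184 -0.2239  0.0262]
ramp 2978 (array([ 416.9, -199.4]), array([31.5, 77.5]), 3.52) [ 0.4156 -0.1864  0.0084]
```

The wedge held firm against a 13 N push and has not moved. The hand is clear, so I'm handing in.

```bash
python3 -c "
from plant import r
print(r.finish_job())"
```

```text
the job is handed in; nothing more can be done
None
```

The wedge is released under the front-right foot, the one that hangs, lying flat and bound (it held against a 13 N push); the other three feet stopped it dead, and the job was handed in at about 42 s with no verdict returned.

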